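# Sort the strays on the microwave cart: fork to the cutlery, stapler to the stationery

## Robot

A 6-joint arm with a two-finger parallel gripper is mounted at the origin on the work surface. World frame = base frame: x ahead of the robot, y to its left, z up, the work surface at z = 0. Lengths are in m, angles in degrees, forces in N, time in s.
With the tool pointing down it reaches from about 0.425 to 0.95 m from the base axis. Payload 14.7 kg.
Tool frame: the origin (TCP) lies at the very end of the fingers, on their centre line; the grasp point (between the pads) lies 19 mm behind it; z points along the fingers, y is the line along which they close (so a half turn about z gives the same grasp; the last joint's range is limited). The gripper opens to 85 mm and grips with 20 to 120 N. Pads are 22 mm wide; open, the fingers measure 114 mm over their backs; the gripper's body (76 mm by 85 mm) begins 54 mm behind the grasp point. The pads swing forward as they close: fully open they stand 13 mm farther back than shut.
Start: joints at [-70.909, 27.513, 91.461, -0, 61.026, -2.67], TCP at [0.241, -0.604, 0.231] pointing down, gripper open.
Joint ranges: [-157.49, 157.49], [-46.99, 117.5], [13.45, 153.17], [-89.5, 269.5], [5.16, 153.95], [-167.48, 167.48]. Speed limits (degrees/s): [108.29, 108.29, 136.94, 172.46, 172.46, 172.46].

## Interface

Orientations are given as [roll, pitch, yaw] about the fixed x, y, z axes, in that order (R = Rz(yaw) Ry(pitch) Rx(roll)).
In Python, from bench import env gives the robot as it stands. The module is installed in compiled form; this text tells all that it offers.
- The arm moves only by the tool apply_moves, never from a script. Its argument "rows" is a list of rows, each a list of 3 entries, a list of its own where there are three numbers: the shift along the world's x, y, z in mm, then the turn, a rotation vector about the world's x, y, z in degrees, then the gripper's target within -1 to 1 (fully open at 1, half-way at 0, shut at -1). In form: [[[tx, ty, tz], [wx, wy, wz], grip], ...]. A call has 1 to 12 rows; each row is the pose to reach, as a shift and turn from the pose commanded when the call began; what a row does not reach only later rows make up. A row lasts 1/8 s, in which the tool goes at most 62.5 mm and 10.7 degrees, less where a joint would pass 70% of its speed; a pose out of reach is approached as far as the arm can. A call with a gripper value outside its range is refused whole. The fingers move at their own pace and stop on an object; the grip force is fixed at half the most. Time passes only in rows, so rows that repeat a pose let the fingers close. It gives the time, the measured TCP pose, the force, the opening and the grip force at its end, in the units of the state.
- env.observe(): the state, without advancing time (a new reading comes with each control period).
- env.get_image(name): name is "scene" or "top" or "wrist"; returns the picture (480x640x3 uint8, red, green, blue); there is no depth.
- env.camera_model(name): a dict with "intrinsics" (3x3 intrinsics, pixels), "camera_from_world" (4x4, takes a point from world to camera coordinates); the wrist camera has in their place "tool_from_camera" (4x4, takes a point from camera to tool coordinates, whose origin is the TCP and whose axes are the flange's). Camera axes: x right, y up, looking along -z (the intrinsics and any distortion apply to the point x, -y, -z); pixel columns grow to the right and rows downward; lengths in m; the calibration is good to about 2 mm. A picture is of the moment at which its call begins: read the wrist's pose just before it. camera_model takes no time and is no camera call.
- env.hand_in(): hands the job in; it is judged then, once.
The state is a dict: "time": time; "joint_positions": joint angles; "qd": joint speeds; "joint_efforts": joint torques, N m; "ee_pos": TCP position; "ee_rot": TCP orientation; "contact_force": force on the tool from outside, world axes, zero at the start; "torque": the same for the moment, N m; "finger_gap": opening from 0.0 (shut) to 1.0 (fully open); "grip_force": force on a finger pad.
Only numpy, scipy, OpenCV 4.12 (cv2) and the standard library are available. Lean on these libraries where they do the work, as an engineer would, in place of code of your own. Each camera call takes 0.05 s, during which the arm holds its last target. There are 200 camera calls.

## Task

A fork and a stapler have been left lying on top of the microwave cart. Sort them: lay the fork flat inside the cutlery tray (the long shallow tray with a spoon in it), and stand the stapler upright on its base inside the stationery box (the squarer, deeper box with pencils and an eraser in it).

Things in the scene. Friction and masses are not known exactly. Their poses are not given: they have to be found in the camera images.
- fork_center (a point): Stainless steel fork lying on the cart top, 200 mm long, loose, 50 g. Point: mid-length in the stem, 11.5 mm above the plane the fork rests on; it balances near here. x: along the fork to the tines, y: across, z: up. Stem here 10-14 mm wide (y), 5 mm thick; the four-tined head, 25 mm wide, starts 46 mm ahead; the handle ends 97 mm behind.
- stapler_center (a point): Black desk stapler standing on its base on the cart top: 118 mm long (x), 28 mm wide (y), 49 mm high; loose, 160 g, does not fold. Point: its middle, 30 mm above the underside of its base. x: along it to the front, y: across, z: up. Its long sides are flat and upright, 28 mm apart, but for a recess 8 to 26 mm above the underside.
- cutlery_tray: White plastic cutlery tray, open on top, fixed: outside 260 (x) by 140 (y) by 35 mm high (z), walls and floor 4 mm thick. Origin: centre of its underside. A steel spoon, fixed, lies in it along x near the +y wall, at y 26 to 64 mm, up to 9 mm above the underside; the rest of the floor (y -66 to 26 mm) is free.
- desk_box: White plastic stationery box, open on top, fixed: outside 170 (x) by 150 (y) by 45 mm high (z), walls and floor 4 mm thick. Origin: centre of its underside. Two pencils along x and an eraser, all fixed, lie by its +y wall, at y 30 to 71 mm, up to 16 mm above the underside; the rest of the floor (y -71 to 30 mm) is free.
Not all that is in view belongs to the job. Leave any green or turquoise look-alike of the part that bears stapler_center alone.

How it is judged:
By the outcome, as a careful person would: the job done as asked, in the order asked, and still so for the second after the job is handed in, with the robot touching nothing.
It also fails if it takes over 58 s, if anything falls off the work surface, if the arm or the gripper's body presses on something with over 40 N, if the wrist force passes 120 N, or if a joint passes its speed limit or range.

## Working session

There is one attempt and no reset: what is moved stays moved. The work goes in short steps, Python scripts to look and compute and a tool call to move; the robot and the scene stay as the last step left them, time stands still between calls to the robot, and variables do not carry over. Pictures are saved under pics/ and viewed, at most 10 in all, crops included, and the job is handed in when it is done.

Besides the shell and the picture viewer there is one more tool, called after "Emit:" by a JSON object that holds its "fn" and its "kwargs". apply_moves: Moves the arm, as the interface text tells. Its arguments: {"type":"object","properties":{"rows":{"type":"array","items":{"type":"array"}}},"required":["rows"]}

```bash
mkdir -p pics; python3 - <<'E'
from bench import env
import cv2,numpy as np
for n in ("scene","top","wrist"):
    cv2.imwrite(f"pics/{n}0.png",env.get_image(n)[:,:,::-1])
    m=env.camera_model(n); print(n,{k:np.round(v,4).tolist() if not isinstance(v,str) else v for k,v in m.items()})
print(env.observe())
E
```

```text
scene {'intrinsics': [[440.1147, 0.0, 321.677], [0.0, 440.1147, 246.1234], [0.0, 0.0, 1.0]], 'camera_from_world': [[0.7076, 0.7065, 0.0138, -0.3109], [-0.4548, 0.4405, 0.774, 0.1529], [0.5407, -0.5539, 0.6331, -1.0672], [0.0, 0.0, 0.0, 1.0]]}
top {'intrinsics': [[460.0291, 0.0, 327.5589], [0.0, 460.0291, 237.0641], [0.0, 0.0, 1.0]], 'camera_from_world': [[0.009, -1.0, -0.0022, 0.004], [0.9981, 0.0088, 0.0609, -0.464], [-0.0608, -0.0028, 0.9981, -0.9149], [0.0, 0.0, 0.0, 1.0]]}
wrist {'intrinsics': [[380.2325, 0.0, 322.3104], [0.0, 380.2325, 242.5572], [0.0, 0.0, 1.0]], 'tool_from_camera': [[0.001, 0.9565, 0.2917, 0.0748], [1.0, -0.0009, -0.0004, 0.002], [-0.0002, 0.2917, -0.9565, -0.1424], [0.0, 0.0, 0.0, 1.0]]}
{'time': 0.15, 'joint_positions': array([-7.09075891e+01,  2.75410802e+01,  9.14837623e+01,  1.01454999e-03,
        6.10256119e+01, -2.67031894e+00]), 'qd': array([-0.03219278, -0.15008694,  0.02899457,  0.0541801 , -0.10470776,
       -0.02807707]), 'joint_efforts': array([ 7.12699475e-04, -9.51149082e+01, -4.30458641e+01,  3.64552352e-05,
        8.07879172e-03,  4.57528449e-05]), 'ee_pos': array([ 0.24092333, -0.60339134,  0.23083675]), 'ee_rot': array([-1.79949642e+02, -3.23678678e-03,  2.17622366e+01]), 'contact_force': array([-0.52106273, -0.79682137, -0.19668163]), 'torque': array([-0.04628225,  0.03483288,  0.0018131 ]), 'grip_force': 0.0, 'finger_gap': 0.9992389004425251}
```

View pics/scene0.png

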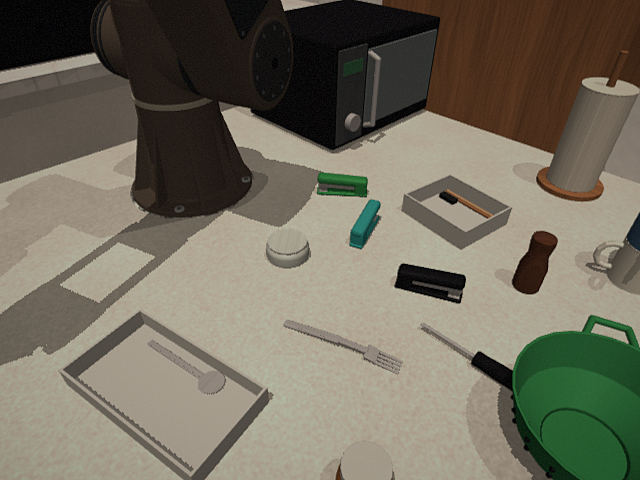

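View pics/top0.png

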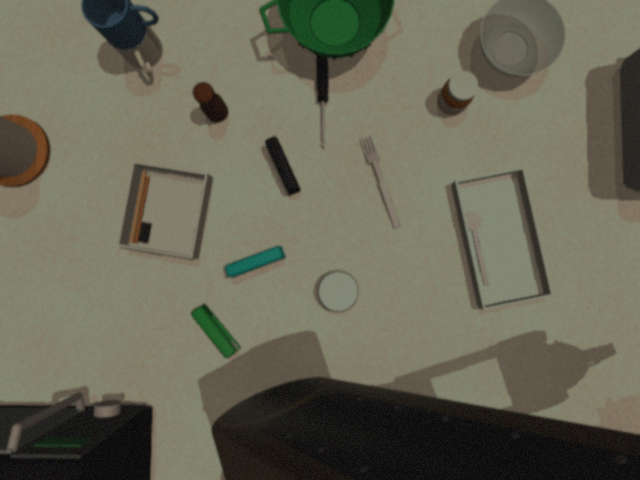

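The scene view shows the black stapler at about (430,282), the fork at (343,346), the tray at (165,395) and the box at (456,210). In the top view the stapler runs (270,140)–(295,192), the fork (367,138)–(396,226), the tray is at about (500,240) and the box at about (167,212).

```bash
python3 - <<'E'
import cv2
im=cv2.imread("pics/top0.png")
im=cv2.convertScaleAbs(im,alpha=1.5)
a=cv2.resize(im[125:275,105:305],None,fx=4,fy=4,interpolation=cv2.INTER_CUBIC)
b=cv2.resize(im[125:320,350:555],(205*3,195*3),interpolation=cv2.INTER_CUBIC)
cv2.imwrite("pics/a.png",a);cv2.imwrite("pics/b.png",b)
E
```

```text
(no output)
```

View pics/a.png

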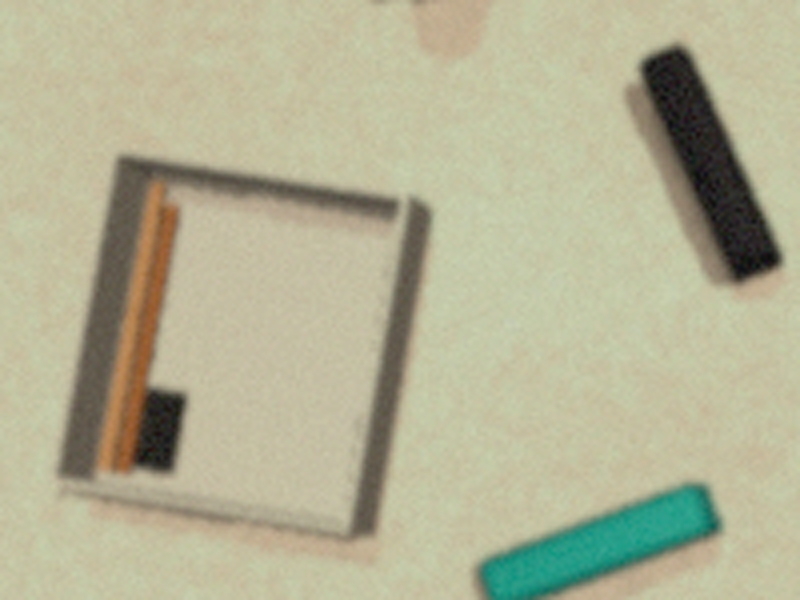

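View pics/b.png

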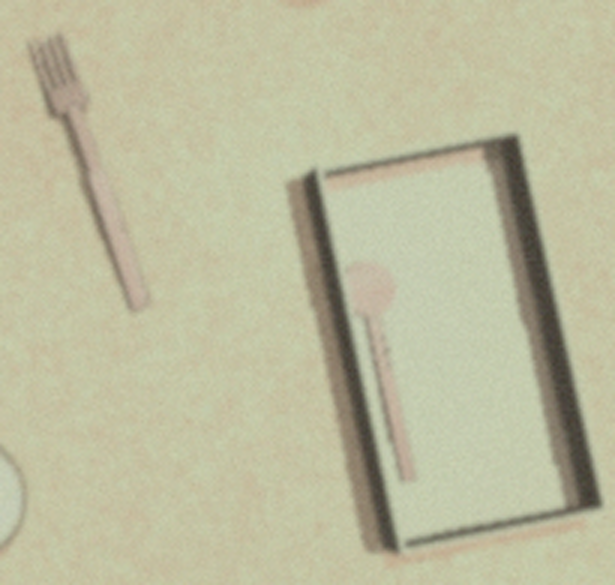

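In crop a, the box rim corners are (118,157), (410,200), (357,537) and (58,488), and the stapler top corners are (642,65), (685,45), (780,262) and (738,280). In crop b, the fork runs from its tip (45,38) to its handle end (138,308), and the tray rim corners are (318,170), (517,136), (600,507) and (397,548).

```bash
cat > h.py <<'E'
import numpy as np
from bench import env
def ray(name,px,z):
    m=env.camera_model(name);K=np.array(m["intrinsics"])
    if name=="wrist":
        from scipy.spatial.transform import Rotation as R
        o=env.observe();T=np.eye(4);T[:3,:3]=R.from_euler('xyz',o["ee_rot"],degrees=True).as_matrix();T[:3,3]=o["ee_pos"]
        W=T@np.array(m["tool_from_camera"])
    else: W=np.linalg.inv(m["camera_from_world"])
    d=np.linalg.inv(K)@np.array([*px,1.]);d=W[:3,:3]@(d*[1,-1,-1]);c=W[:3,3]
    return c+d*(z-c[2])/d[2]
E
python3 - <<'E'
from h import *
print({k for k in env.camera_model("top")})
np.set_printoptions(precision=4,suppress=True)
A=lambda p,z:ray("top",(105+p[0]/4-.4,125+p[1]/4-.4),z)[:2]
B=lambda p,z:ray("top",(350+p[0]/3-.3,125+p[1]/3-.3),z)[:2]
def rep(n,P):
    P=np.array(P);print(n,P.mean(0),P.tolist())
    for i in range(len(P)):
        d=P[(i+1)%len(P)]-P[i];print("  ",np.linalg.norm(d).round(4),np.degrees(np.arctan2(d[1],d[0])).round(1))
rep("box",[A(p,.045) for p in[(118,157),(410,200),(357,537),(58,488)]])
rep("stap",[A(p,.047) for p in[(642,65),(685,45),(780,262),(738,280)]])
rep("tray",[B(p,.035) for p in[(318,170),(517,136),(600,507),(397,548)]])
rep("fork",[B(p,.008) for p in[(45,38),(138,308)]])
rep("neck/mid",[B(p,.010) for p in[(68,110),(93,173)]])
rep("fork scene",[ray("scene",p,.008)[:2] for p in[(397,365),(285,323)]])
E
```

```text
{'camera_from_world', 'intrinsics'}
box [0.511  0.3301] [[0.603449789358887, 0.39108461020797586], [0.583255022475291, 0.24641054858988262], [0.41726306275877106, 0.26810118023185814], [0.4398359848731329, 0.41473383985724566]]
   0.1461 -97.9
   0.1674 172.6
   0.1484 81.2
   0.1653 -8.2
stap [0.6027 0.0982] [[0.6511277758392676, 0.13300620900694257], [0.6613260713801883, 0.11194162876522191], [0.5537210696227258, 0.06365840974866502], [0.5446549805134858, 0.08412181951341811]]
   0.0234 -64.2
   0.1179 -155.8
   0.0224 113.9
   0.1172 24.7
tray [ 0.4647 -0.3366] [[0.5758590468380591, -0.24563784645515466], [0.5997568583373923, -0.3777331095496825], [0.35548971591911166, -0.42774405607508004], [0.3277155923456694, -0.2950960885086134]]
   0.1342 -79.7
   0.2493 -168.4
   0.1355 101.8
   0.253 11.3
fork [ 0.578  -0.0984] [[0.6707534104844484, -0.06652563862037676], [0.48534037962939613, -0.13035337138815467]]
   0.1961 -161.0
   0.1961 19.0
neck/mid [ 0.5988 -0.0909] [[0.6203998338632711, -0.08227857420026642], [0.5771273796192071, -0.09943164263447149]]
   0.0465 -158.4
   0.0465 21.6
fork scene [ 0.5816 -0.1053] [[0.6709532740525557, -0.07250802883505886], [0.492274188498195, -0.1380982604021324]]
   0.1903 -159.8
   0.1903 20.2
```

Emit:
{"fn": "apply_moves", "kwargs": {"rows": [[[336, 504, -31], [0, 0, -2], 1], [[336, 504, -31], [0, 0, -2], 1], [[336, 504, -31], [0, 0, -2], 1], [[336, 504, -31], [0, 0, -2], 1], [[336, 504, -31], [0, 0, -2], 1], [[336, 504, -31], [0, 0, -2], 1], [[336, 504, -31], [0, 0, -2], 1], [[336, 504, -31], [0, 0, -2], 1], [[336, 504, -31], [0, 0, -2], 1], [[336, 504, -31], [0, 0, -2], 1], [[336, 504, -31], [0, 0, -2], 1], [[336, 504, -31], [0, 0, -2], 1]]}}

```text
time: 1.65
ee_pos: [0.5766, -0.0997, 0.2]
ee_rot: [-180.0, 0.0, 19.8]
contact_force: [-0.5, 0.4, -0.2]
finger_gap: 1.001
grip_force: 0.0
```

```bash
python3 - <<'E'
from h import *
import cv2
o=env.observe();print(o["time"],o["ee_pos"],o["ee_rot"],o["qd"].round(1))
cv2.imwrite("pics/w1.png",env.get_image("wrist")[:,:,::-1])
E
```

```text
1.65 [ 0.576586   -0.09969882  0.20002221] [-1.79987087e+02  4.32831862e-02  1.98007994e+01] [-1.3 -0.5  0.3  0.1 -0.  -0. ]
```

View pics/w1.png

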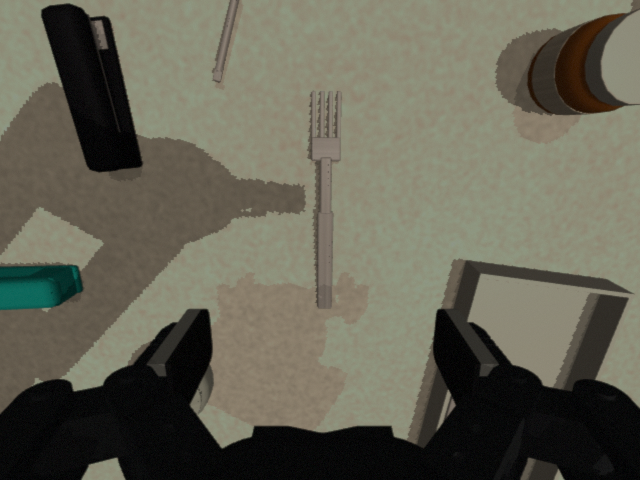

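The wrist view shows the fork nearly vertical from its tines (325,92) to its handle end (324,307). The head starts at about (325,160) and the stem step is at (325,213). The stapler top is up left, with its near end at about (117,168).

```bash
python3 - <<'E'
from h import *
np.set_printoptions(precision=4,suppress=True)
t,h,n=[ray("wrist",p,z) for p,z in (((325.5,92),.008),((324,307),.009),((325.5,160),.011))]
d=t-h;u=d/np.linalg.norm(d);print(t,h,n,np.linalg.norm(d),np.degrees(np.arctan2(d[1],d[0])))
print("centre",h+.097*u,t-.103*u,n-.046*u)
# tray near corners rim
for p in((462,261),(632,293)):print(ray("wrist",p,.035))
S=[ray("wrist",p,.049) for p in((44,10),(82,5),(140,163),(90,169))];print(np.array(S))
E
```

```text
[ 0.6739 -0.07    0.008 ] [ 0.491  -0.1348  0.009 ] [ 0.6227 -0.0886  0.011 ] 0.1940516879961804 19.512864383623153
centre [ 0.5824 -0.1024  0.0085] [ 0.5768 -0.1044  0.0085] [ 0.5794 -0.104   0.0112]
[ 0.5843 -0.2269  0.035 ]
[ 0.608  -0.3811  0.035 ]
[[0.6547 0.127  0.049 ]
 [0.6665 0.1032 0.049 ]
 [0.5758 0.0444 0.049 ]
 [0.5585 0.0793 0.049 ]]
```

Emit:
{"fn": "apply_moves", "kwargs": {"rows": [[[3.5, -4, -60], [0, 0, 0], 0], [[3.5, -4, -120], [0, 0, 0], 0], [[3.5, -4, -170], [0, 0, 0], 0], [[3.5, -4, -195], [0, 0, 0], 0], [[3.5, -4, -195], [0, 0, 0], 0], [[3.5, -4, -195], [0, 0, 0], -1], [[3.5, -4, -195], [0, 0, 0], -1], [[3.5, -4, -195], [0, 0, 0], -1], [[3.5, -4, -195], [0, 0, 0], -1], [[3.5, -4, -195], [0, 0, 0], -1], [[3.5, -4, -195], [0, 0, 0], -1]]}}

```text
time: 3.08
ee_pos: [0.5814, -0.1042, 0.0068]
ee_rot: [179.9, -0.1, 19.8]
contact_force: [-1.9, -4.3, 9.6]
finger_gap: 0.128
grip_force: 58.6
```

Emit:
{"fn": "apply_moves", "kwargs": {"rows": [[[0, 0, 20], [0, 0, 0], -1], [[0, 0, 60], [0, 0, 0], -1], [[-10, -20, 110], [0, 0, 0], -1], [[-35, -75, 145], [0, 0, -3], -1], [[-58, -130, 145], [0, 0, -8], -1], [[-81, -183, 145], [0, 0, -8], -1], [[-100, -228, 145], [0, 0, -8], -1], [[-111, -251, 145], [0, 0, -8], -1], [[-111, -251, 145], [0, 0, -8], -1], [[-111, -251, 145], [0, 0, -8], -1]]}}

```text
time: 4.32
ee_pos: [0.4697, -0.3542, 0.1508]
ee_rot: [180.0, -0.0, 11.8]
contact_force: [-0.7, 1.2, 0.2]
finger_gap: 0.126
grip_force: 58.9
```

```bash
python3 - <<'E'
from h import *
import cv2
o=env.observe();print(o["time"],o["ee_pos"],o["ee_rot"],o["finger_gap"])
cv2.imwrite("pics/w2.png",env.get_image("wrist")[:,:,::-1])
E
```

```text
4.325 [ 0.46972597 -0.35421327  0.15082691] [ 1.79980708e+02 -2.82402091e-02  1.17572672e+01] 0.1263265796851126
```

View pics/w2.png

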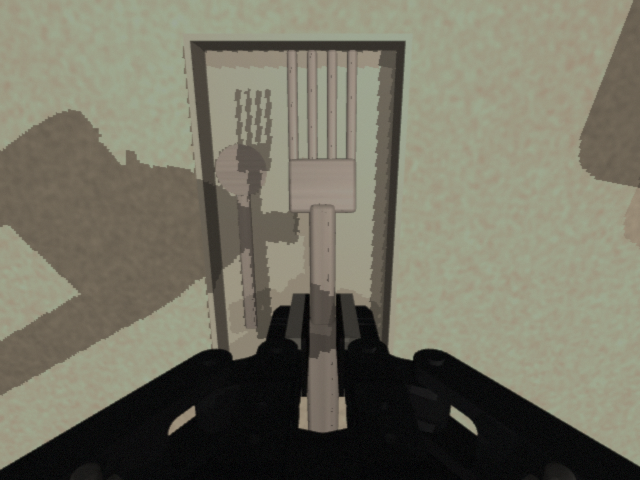

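The fork is gripped and level along the tool. The tray's far rim corners are at (191,41) and (405,41), and its right rim edge passes through (389,340).

```bash
python3 - <<'E'
from h import *
np.set_printoptions(precision=4,suppress=True)
a,b,c=[ray("wrist",p,.035)[:2] for p in((191,41),(405,41),(388,345))]
print(a,b,c,np.linalg.norm(a-b))
for d in(a-b,b-c):print(np.degrees(np.arctan2(d[1],d[0])))
m=(a+b)/2;yaw=np.radians(12);x=np.array([np.cos(yaw),np.sin(yaw)]);y=np.array([-x[1],x[0]])
C=m-.13*x;p=np.array([.4697,-.3542])-C;print(C,p@x,p@y)
E
```

```text
[ 0.5763 -0.2516] [ 0.6032 -0.3796] [ 0.3962 -0.4233] 0.13073755455440955
101.85391585011237
11.921405459588616
[ 0.4626 -0.3426] 0.004535085864809949 -0.012781026750588521
```

Emit:
{"fn": "apply_moves", "kwargs": {"rows": [[[1, -5, -45], [0, 0, 0], -1], [[1, -5, -95], [0, 0, 0], -1], [[1, -5, -125], [0, 0, 0], -1], [[1, -5, -135], [0, 0, 0], -1], [[1, -5, -138], [0, 0, 0], -1], [[1, -5, -138], [0, 0, 0], -1], [[1, -5, -138], [0, 0, 0], -0.5], [[1, -5, -138], [0, 0, 0], -0.5], [[1, -5, -138], [0, 0, 0], -0.5], [[1, -5, -120], [0, 0, 0], -0.5], [[1, -5, -70], [0, 0, 0], -0.5], [[1, -5, -10], [0, 0, 0], -0.5]]}}

```text
time: 5.88
ee_pos: [0.4699, -0.3593, 0.1421]
ee_rot: [-179.9, 0.0, 11.8]
contact_force: [0.9, -1.0, 0.7]
finger_gap: 0.251
grip_force: 0.0
```

Emit:
{"fn": "apply_moves", "kwargs": {"rows": [[[0, 0, 50], [0, 0, 0], 1], [[135, 456, 60], [0, 0, 13], 1], [[135, 456, 60], [0, 0, 13], 1], [[135, 456, 60], [0, 0, 13], 1], [[135, 456, 60], [0, 0, 13], 1], [[135, 456, 60], [0, 0, 13], 1], [[135, 456, 60], [0, 0, 13], 1], [[135, 456, 60], [0, 0, 13], 1], [[135, 456, 60], [0, 0, 13], 1], [[135, 456, 60], [0, 0, 13], 1], [[135, 456, 60], [0, 0, 13], 1], [[135, 456, 60], [0, 0, 13], 1]]}}

```text
time: 7.38
ee_pos: [0.6053, 0.0953, 0.2007]
ee_rot: [180.0, -0.0, 24.7]
contact_force: [0.9, 0.2, -0.9]
finger_gap: 1.001
grip_force: 0.0
```

```bash
python3 - <<'E'
from h import *
import cv2
o=env.observe();print(o["time"],o["ee_pos"],o["ee_rot"],o["finger_gap"])
w=env.get_image("wrist")[:,:,::-1].copy()
t=cv2.resize(env.get_image("scene")[300:480,50:290,::-1],(240,180))
w=np.vstack([w,np.zeros((0,640,3),np.uint8)])
out=np.zeros((480,800,3),np.uint8);out[:,:640]=w;out[:120,640:]=cv2.resize(t,(160,120))
# fork in tray at larger scale in lower right
cv2.imwrite("pics/w3.png",out)
E
```

```text
7.375 [0.60525315 0.09525004 0.20073747] [ 1.79990441e+02 -2.96370831e-03  2.46971533e+01] 1.0012866580502573
```

View pics/w3.png

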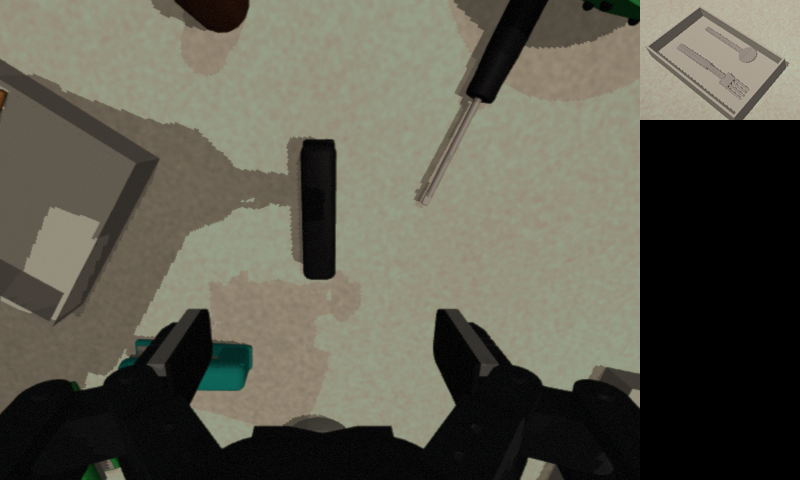

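The fork lies in the tray beside the spoon. The black stapler is upright in the wrist image, rows 140–278 and columns 302–336, already aligned with the tool.

```bash
python3 - <<'E'
from h import *
np.set_printoptions(precision=4,suppress=True)
P=[ray("wrist",p,.047)[:2] for p in((302,141),(336,141),(336,277),(303,277))]
P=np.array(P);print(P,P.mean(0),np.linalg.norm(P[0]-P[1]),np.linalg.norm(P[1]-P[2]))
d=P[:2].mean(0)-P[2:].mean(0);print(np.degrees(np.arctan2(d[1],d[0])))
print("teal",ray("top",(284,250),.04),ray("wrist",(251,346),.0))
print("box corners",ray("wrist",(157,158),.045),ray("wrist",(57,323),.045))
E
```

```text
[[0.6582 0.1342]
 [0.6689 0.111 ]
 [0.5695 0.0639]
 [0.5579 0.0889]] [0.6136 0.0995] 0.025579683246779575 0.11002177868474221
24.815146972946067
teal [0.4362 0.0932 0.04  ] [0.4474 0.1009 0.    ]
box corners [0.6    0.2302 0.045 ] [0.4274 0.2668 0.045 ]
```

Emit:
{"fn": "apply_moves", "kwargs": {"rows": [[[4, 3, -50], [0, 0, 0], 0.5], [[4, 3, -100], [0, 0, 0], 0.5], [[4, 3, -150], [0, 0, 0], 0.5], [[4, 3, -180], [0, 0, 0], 0.5], [[4, 3, -186], [0, 0, 0], 0.5], [[4, 3, -186], [0, 0, 0], 0.5], [[4, 3, -186], [0, 0, 0], -1], [[4, 3, -186], [0, 0, 0], -1], [[4, 3, -186], [0, 0, 0], -1], [[4, 3, -186], [0, 0, 0], -1], [[4, 3, -186], [0, 0, 0], -1]]}}

```text
time: 8.85
ee_pos: [0.6103, 0.0994, 0.0157]
ee_rot: [180.0, -0.1, 24.8]
contact_force: [-1.7, -0.4, 9.7]
finger_gap: 0.316
grip_force: 58.6
```

Emit:
{"fn": "apply_moves", "kwargs": {"rows": [[[0, 0, 20], [0, 0, 0], -1], [[0, 0, 70], [0, 0, -2], -1], [[-10, 20, 120], [0, 0, -8], -1], [[-30, 65, 136], [0, 0, -16], -1], [[-50, 110, 136], [0, 0, -24], -1], [[-72, 155, 136], [0, 0, -32], -1], [[-90, 192, 136], [0, 0, -32.8], -1], [[-99, 212, 136], [0, 0, -32.8], -1], [[-99, 212, 136], [0, 0, -32.8], -1], [[-99, 212, 136], [0, 0, -32.8], -1], [[-99, 212, 136], [0, 0, -32.8], -1]]}}

```text
time: 10.22
ee_pos: [0.5111, 0.3103, 0.1504]
ee_rot: [180.0, -0.0, -8.1]
contact_force: [-0.4, -0.8, -2.0]
finger_gap: 0.319
grip_force: 59.8
```

```bash
python3 - <<'E'
from h import *
import cv2
o=env.observe();print(o["time"],o["ee_pos"],o["ee_rot"],o["finger_gap"])
cv2.imwrite("pics/w4.png",env.get_image("wrist")[:,:,::-1])
E
```

```text
10.225 [0.5110508  0.31032113 0.1503883 ] [ 1.79992497e+02 -3.09859985e-03 -8.10330059e+00] 0.3185922706113892
```

View pics/w4.png

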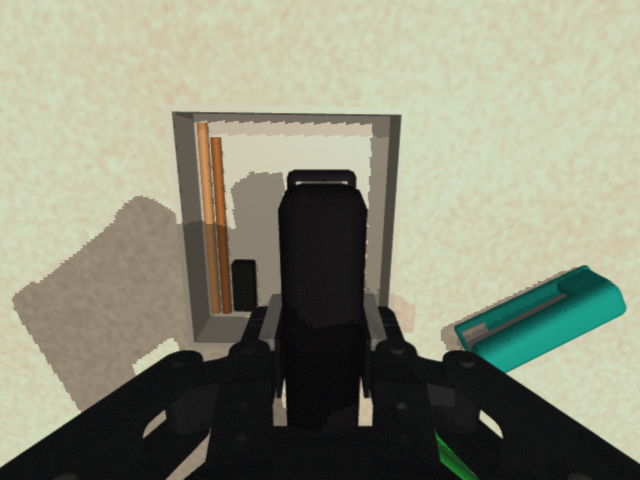

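The stapler is held upright and square. The box rim corners are at (172,112), (402,116) and (194,343), with the pencils and eraser on the left.

```bash
python3 - <<'E'
from h import *
np.set_printoptions(precision=4,suppress=True)
a,b,c=[ray("wrist",p,.045)[:2] for p in((172,112),(402,116),(194,343))]
print(a,b,c,np.linalg.norm(a-b),np.linalg.norm(a-c))
for d in(a-b,a-c):print(np.degrees(np.arctan2(d[1],d[0])))
C=(b+c)/2;d=a-c;x=d/np.linalg.norm(d);y=np.array([-x[1],x[0]]);p=env.observe()["ee_pos"][:2]-C;print(C,p@x,p@y)
print("stapler far end",(ray("wrist",(321,172),.145)-env.observe()["ee_pos"])[:2]@x)
E
```

```text
[0.6072 0.3887] [0.585  0.2485] [0.4472 0.4137] 0.14195838284853823 0.16194799162764342
81.00615213590702
-8.89080988303286
[0.5161 0.3311] -0.0018952498321763453 -0.021288215522409858
stapler far end 0.05905456791534269
```

Emit:
{"fn": "apply_moves", "kwargs": {"rows": [[[2, 0, -45], [0, 0, -0.7], -1], [[2, 0, -85], [0, 0, -0.7], -1], [[2, 0, -115], [0, 0, -0.7], -1], [[2, 0, -126], [0, 0, -0.7], -1], [[2, 0, -130], [0, 0, -0.7], -1], [[2, 0, -130], [0, 0, -0.7], -1], [[2, 0, -130], [0, 0, -0.7], 0], [[2, 0, -130], [0, 0, -0.7], 0], [[2, 0, -130], [0, 0, -0.7], 0], [[2, 0, -110], [0, 0, -0.7], 0], [[2, 0, -60], [0, 0, -0.7], 0], [[2, 0, 0], [0, 0, -0.7], 0]]}}

```text
time: 11.78
ee_pos: [0.5118, 0.311, 0.151]
ee_rot: [179.9, 0.1, -8.7]
contact_force: [1.8, 0.3, -0.1]
finger_gap: 0.505
grip_force: 0.0
```

Emit:
{"fn": "apply_moves", "kwargs": {"rows": [[[0, 0, 50], [0, 0, 0], 0], [[-20, -60, 80], [0, 0, 0], 0], [[-20, -120, 80], [0, 0, 0], 0], [[-20, -180, 80], [0, 0, 0], 0], [[-20, -180, 80], [0, 0, 0], 0], [[-20, -180, 80], [0, 0, 0], 0]]}}

```text
time: 12.52
ee_pos: [0.4927, 0.1313, 0.2306]
ee_rot: [-180.0, -0.0, -8.8]
contact_force: [0.8, -0.4, -1.0]
finger_gap: 0.504
grip_force: 0.0
```

```bash
python3 - <<'E'
from h import *
import cv2
o=env.observe();print(o["time"],o["ee_pos"],o["contact_force"])
s=env.get_image("scene")[:,:,::-1]
out=np.hstack([cv2.resize(s[160:260,390:520],(400,308),interpolation=3),cv2.resize(s[300:480,50:290],(400,300),interpolation=3)[:308].copy() if 0 else cv2.resize(s[300:480,50:290],(400,308),interpolation=3)])
cv2.imwrite("pics/f.png",out)
E
```

```text
12.525 [0.49269902 0.13129236 0.23055696] [ 0.75870757 -0.35259849 -1.01451855]
```

View pics/f.png

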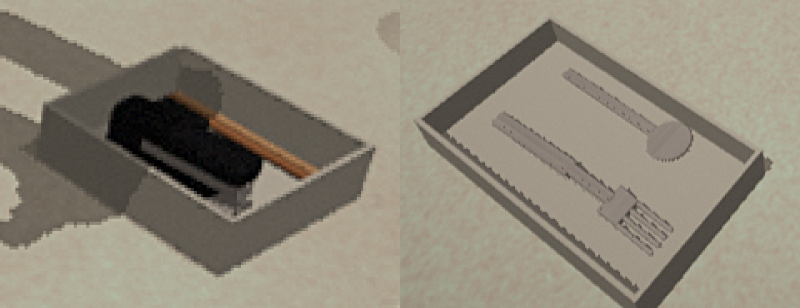

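The left crop shows the stapler upright inside the box beside the pencils. The right crop shows the fork flat in the tray, clear of the spoon.

```bash
python3 -c "
from bench import env
print(env.hand_in())"
```

```text
the job is handed in; nothing more can be done
None
```

The fork lies flat in the cutlery tray and the stapler stands upright in the stationery box; I handed the job in at about 12.6 s (limit 58 s), but no verdict came back.

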